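Seat a shielded slide switch with a bent reach rod

TASK

Take the bent rod from its rest, reach over the splash shield and hook its bent end behind the crossbar of the slide switch. Draw the lever towards the shield until it is fully home and keep pulling it against its stop with a steady 8 N, give or take 2 N, for two seconds to seat the contacts, never as much as 15 N, without leaning on the shield and without touching the lever with the gripper. Leave the lever fully home, gently lay the rod back in both saddles of its rest with the bent end hanging down and facing the way it did, let go, and leave the other things on the bench where they are.

Things in the scene. Friction and masses are not known exactly. Their poses are not given: they have to be found in the camera images.
- rod_grip (a point): Middle of the flat grey grip of the loose bent rod (about 120 g). x along the rod to its bent end, z up as it lies in the rest. Grip 90 mm along x, 16 mm across y (grasp so), 30 mm high, centred on the rod's axis. Steel rod 8 mm thick, from a 16 mm ball at x = -93 to x = 200 mm, where it bends down (-z) into a leg, centre line at x = 200 mm, ending 62 mm below the axis.
- rod_tip (a point): End of the bent leg of the rod, at (200, 0, -62) mm from rod_grip in the rod's frame; the leg is 8 mm thick.
- rod_rest: Fixed aluminium rest; origin under its centre, on the bench; x along the rod. Two upward V saddles (90 degrees, 10 mm thick, mouth 40 mm wide, arms to 124 mm above the bench) at x = -65 and +65 mm carry the rod either side of its grip, the rod's axis 110 mm above the bench. The rod lies with its grip midway between the saddles, bent end to +x, leg hanging down.
- switch_unit: Fixed unit; origin on the bench under the middle of its splash shield; x through the shield to the switch, away from the robot. Grey upright shield at x = 0, 10 mm thick at its steel top edge, 200 mm wide along y, top 100 mm above the bench. Behind it a white housing, x = 40 to 150, y = -40 to 40 mm, top 46 mm above the bench (fittings 3 mm higher), with the slide lever on it.
- slide_start (a point): Fixed point of the unit: nominal middle of the lever's crossbar at lever = 0, at (105, 0, 78) mm in switch_unit. Crossbar: black, 12 mm thick, 44 mm long along y, top 84 mm above the bench, on a thin stem. It lies here minus the lever's value along the unit's x, but the slide sits in slotted holes up to 8 mm nearer or farther in x (not measured): find bar and stop by feel.
- lever (a joint): Slide lever with the crossbar, in m: grows as it is drawn towards the shield (along -x of switch_unit). 0 = farthest from the shield, 0.030 = fully home against a hard stop. Moves against about 2 N of friction and stays where it is left; starts between 0 and 0.010. The crossbar is sprung on the lever: it gives about 1 mm for each 8 N.
- jar: Bystander: white jar with blue cap, 62 mm wide, 90 mm high, origin under its centre.
- timer: Bystander: small white bench timer, 66x66x20 mm, origin under its centre.
- tape: Bystander: white tape roll lying flat, 84 mm wide, 24 mm high, origin under its centre.

How it is judged (in metres and radians):
On the way, in this order (a step that is already met when the one before it is completed fails the run):
1. the rod is lifted clear of its rest (grip more than 30 mm above its place) (z of rod_grip in the frame of rod_rest above 0.14 m), for 0.1 s.
2. the rod pulls the lever, within 2 mm of fully home, with 5.5 to 10.5 N for 1.2 s without a break (value of joint lever above 0.028 m and contact force between rod and lever between 5.5 and 10.5 N), for 1.2 s.
3. the rod lies in both saddles of its rest (x of rod_grip in the frame of rod_rest between -0.02 and 0.02 m and y of rod_grip in the frame of rod_rest between -0.006 and 0.006 m and z of rod_grip in the frame of rod_rest between 0.104 and 0.116 m and angle between rod_grip's own z axis and vertical below 0.35 rad and x of rod_tip in the frame of rod_rest above 0.15 m and linear speed of rod below 0.02 m/s), for 0.2 s.
At the end, for the whole second after the job is handed in: The lever is within 3 mm of fully home; the rod lies at rest in both saddles (grip within 20 mm along and 6 mm across its place and 6 mm in height, leg hanging within 20 degrees of straight down, bent end to the rest's +x) and is released (all of step 3 and value of joint lever above 0.027 m and contact force between the fingers and rod below 0.1 N); the robot touches nothing.
It fails at once if the rod loads the lever with more than 15 N (contact force between rod and lever above 15 N).
It fails at once if the gripper touches the lever (contact force between any of the fingers, the arm and lever above 1 N).
It fails at once if the shield, the housing or the lever is leaned on or struck with more than 15 N (contact force between any of rod, the fingers, the arm and switch_unit above 15 N).
It fails at once if the rod is dropped or pressed on its rest with more than 40 N (contact force between rod and rod_rest above 40 N).
It fails at once if a bystander is moved by more than 25 mm (distance of any of jar, timer, tape from where it was at the start of the episode above 0.025 m).
It also fails if it takes over 62 s, if anything falls off the work surface, if the arm or the gripper's body presses on something with over 40 N, if the wrist force passes 120 N, or if a joint passes its speed limit or range.

ROBOT

A 6-joint arm with a two-finger parallel gripper is mounted at the origin on a cart in front of the work surface, level with it; the furniture and walls round the work are solid. World frame = base frame: x ahead of the robot, y to its left, z up, the work surface at z = 0. Lengths are in m, angles in degrees, forces in N, time in s.
With the tool pointing down it reaches from about 0.4 to 0.825 m from the base axis. Payload 7 kg.
Tool frame: the origin (TCP) lies between the finger pads; the fingertips stand ctrl.nose_length ahead of it and the grasp point (between the pads) lies 2 mm behind it (ctrl.nose_length is the distance from the TCP to the fingertips, in m); z points along the fingers, y is the line along which they close (so a half turn about z gives the same grasp; the last joint's range is limited). The gripper opens to 88 mm and grips with 3 to 60 N. Pads are 19 mm wide; open, the fingers measure 130 mm over their backs; the gripper's body (78 mm by 193 mm) begins 47 mm behind the grasp point.
Start: joints at [-27.382, 20.546, 0.682, 0, -70.136, -16.507], TCP at [0.486, -0.468, 0.244] pointing down, gripper open.
Joint ranges: [-176.03, 176.03], [-82.01, 121.73], [-58.28, 71.71], [-173.87, 95.51], [-174.79, -0.11], [-173.66, 173.66]. Speed limits (degrees/s): [136.94, 136.94, 172.46, 180, 180, 180].

INTERFACE

Orientations are given as [roll, pitch, yaw] about the fixed x, y, z axes, in that order (R = Rz(yaw) Ry(pitch) Rx(roll)).
In Python, from plant import ctrl gives the robot as it stands.
- The arm moves only by the tool apply_moves, never from a script. Its argument "commands" is a list of rows, each a list of 3 entries, a list of its own where there are three numbers: the shift along the world's x, y, z in cm, then the turn about the world's z in rad, then the closure, from 0 (fully open) to 1 (shut). In form: [[[x, y, z], turn, jaw], ...]. A call has 1 to 20 rows; each row is the pose to reach, as a shift and turn from the pose commanded when the call began; what a row does not reach only later rows make up. A row lasts 1/12 s, in which the tool goes at most 41.7 mm and 7.16 degrees, less where a joint would pass 70% of its speed; a pose out of reach is approached as far as the arm can. A call with a gripper value outside its range is refused whole. The fingers move at their own pace and stop on an object; the grip force is fixed at half the most. Time passes only in rows, so rows that repeat a pose let the fingers close. It gives the time, the measured TCP pose, the force, the opening and the grip force at its end, in the units of the state.
- ctrl.get_obs(): the state, without advancing time (a new reading comes with each control period).
- ctrl.snapshot(name): name is "scene" or "top" or "wrist"; returns a dict with "img" (420x560x3 uint8, red, green, blue), "fx", "fy", "cx", "cy" (pixels), "T" (4x4, takes a point from camera to world coordinates). Camera axes: x right, y up, looking along -z (the intrinsics and any distortion apply to the point x, -y, -z); pixel columns grow to the right and rows downward; lengths in m; the calibration is good to about 2 mm. A picture is of the moment at which its call begins. There is no depth.
- ctrl.close_job(): hands the job in; it is judged then, once.
Trained networks look in a picture, given as the dict that the camera call returned (one of the last four; its "shot" number tells which), for a name from the list of things; names that differ only in an ending like _2 or _b are one class to them, and where a whole thing is asked for, a point or a joint stands for the part that bears it (a point fixed in the world has none). Each returns a list of dicts, best first, with "score" (0 to 1); they miss things now and then, are a little off and sometimes report something else, mostly with a low value. They report only what shows in the picture. A call takes as long as a camera call.
- ctrl.search_frame(picture, target): "at" ([column, row] in pixels, amid what is visible of it).
- ctrl.spot_point(picture, target): "at" ([column, row] in pixels: a listed point, or the origin of a listed thing).
The state is a dict: "clock": time; "joint_pos": joint angles; "qvel": joint speeds; "tau": joint torques, N m; "tool_pos": TCP position; "orientation": TCP orientation; "force": force on the tool from outside, world axes, zero at the start; "moment": the same for the moment, N m; "opening": finger opening in m; "gripper_force": force on a finger pad.
Only numpy, scipy, OpenCV 4.12 (cv2) and the standard library are available. Lean on these libraries where they do the work, as an engineer would, in place of code of your own. Each camera call takes 0.05 s, during which the arm holds its last target. There are 200 camera calls.

## Working session

There is one attempt and no reset: what is moved stays moved. The work goes in short steps, Python scripts to look and compute and a tool call to move; the robot and the scene stay as the last step left them, time stands still between calls to the robot, and variables do not carry over. Pictures are saved under pics/ and viewed, at most 13 in all, crops included, and the job is handed in when it is done.

Besides the shell and the picture viewer there is one more tool, called after ">>>" as name(argument=value, ...), one argument or row to a line, values as JSON. apply_moves: Moves the arm, as the interface text tells. Its arguments: {"type":"object","properties":{"commands":{"type":"array"}},"required":["commands"]}

```bash
mkdir -p pics; ls; cat > h.py <<'E'
import numpy as np, cv2
from plant import ctrl
def snap(n,f=None):
    s=ctrl.snapshot(n)
    if f: cv2.imwrite('pics/'+f,s['img'][:,:,::-1])
    return s
def ray(s,uv):
    d=np.array([(uv[0]-s['cx'])/s['fx'],-(uv[1]-s['cy'])/s['fy'],-1.])
    T=np.array(s['T']); return T[:3,3],T[:3,:3]@d
def atz(s,uv,z):
    o,d=ray(s,uv); return o+d*(z-o[2])/d[2]
def tri(L):
    A=0;b=0
    for s,uv in L:
        o,d=ray(s,uv);d=d/np.linalg.norm(d);P=np.eye(3)-np.outer(d,d);A=A+P;b=b+P@o
    return np.linalg.solve(A,b)
def proj(s,p):
    T=np.array(s['T']);q=T[:3,:3].T@(np.array(p)-T[:3,3])
    return [s['cx']+s['fx']*q[0]/-q[2],s['cy']+s['fy']*q[1]/q[2]]
E
python3 - <<'E'
from h import *
np.set_printoptions(precision=4,suppress=True)
print(ctrl.get_obs(), ctrl.nose_length)
S={n:snap(n,n+'0.png') for n in('scene','top')}
print([ (k,v) for k,v in S['top'].items() if k!='img'])
Z=dict(rod_grip=.11,rod_tip=.048,rod_rest=0,switch_unit=0,slide_start=.078,jar=0,timer=0,tape=0)
for t,z in Z.items():
    L=[]
    for n,s in S.items():
        r=ctrl.spot_point(s,t)
        if r:
            print(t,n,np.array(r[0]['at']),round(r[0]['score'],2),atz(s,r[0]['at'],z)); L.append((s,r[0]['at']))
    if len(L)==2: print('   tri',tri(L))
E
```

```text
pics
{'clock': 0.0, 'joint_pos': array([-27.3816,  20.5913,   0.6342,  -0.019 , -70.1355, -16.5075]), 'qvel': array([-0.0039, -0.0098, -0.0652, -0.0351, -0.0377,  0.0928]), 'tau': array([  0.0023, -58.2721,  29.3068,   6.9974,   0.0069,  -0.    ]), 'tool_pos': array([ 0.4861, -0.4677,  0.2426]), 'orientation': array([ 179.9061,   -0.0092, -133.8956]), 'force': array([-0.0626, -0.8347,  1.1403]), 'moment': array([-0.0014,  0.0462,  0.0218]), 'gripper_force': 0.0, 'opening': 0.08737246842682847} 0.017
[('fx', 391.02388314197407), ('fy', 391.02388314197407), ('cx', 280.14440575246766), ('cy', 204.07720917799446), ('T', array([[-0.0107,  0.9736, -0.2279,  0.3321],
       [-0.9999, -0.0112, -0.0011,  0.0243],
       [-0.0036,  0.2279,  0.9737,  0.9314],
       [ 0.    ,  0.    ,  0.    ,  1.    ]])), ('shot', 2)]
rod_grip scene [222.2 279.8] 0.87 [0.4471 0.2585 0.11  ]
rod_grip top [166.6 252.7] 0.85 [0.4223 0.2647 0.11  ]
   tri [0.4268 0.2653 0.1252]
rod_tip scene [151.4 266.2] 0.94 [0.6344 0.2954 0.048 ]
rod_tip top [168.7 169.9] 0.66 [0.6252 0.2887 0.048 ]
   tri [0.6301 0.2928 0.0465
[... 164 characters left out ...]
69.7 241.1] 0.86 [ 0.5597  0.0199 -0.    ]
switch_unit top [280.8 200.7] 0.93 [0.5586 0.0237 0.    ]
   tri [0.5572 0.0233 0.0036]
slide_start scene [248.5 193.4] 0.59 [ 0.6564 -0.0044  0.078 ]
slide_start top [295.4 150.4] 0.8 [ 0.6591 -0.0114  0.078 ]
   tri [ 0.6624 -0.0111  0.0716]
jar scene [314.5 183.8] 0.56 [ 0.6482 -0.243   0.    ]
jar top [393.6 162.6] 0.78 [ 0.6536 -0.26    0.    ]
   tri [ 0.6614 -0.2635 -0.0161]
timer scene [325.4 265.3] 0.85 [ 0.4114 -0.0079  0.    ]
timer top [289.5 265.8] 0.89 [0.4003 0.0049 0.    ]
   tri [0.4    0.0058 0.0157]
tape scene [313.9 304.4] 0.73 [0.3506 0.1009 0.    ]
tape top [246.8 290.8] 0.92 [0.3438 0.1052 0.    ]
   tri [0.345  0.1055 0.0071]
```

View pics/top0.png

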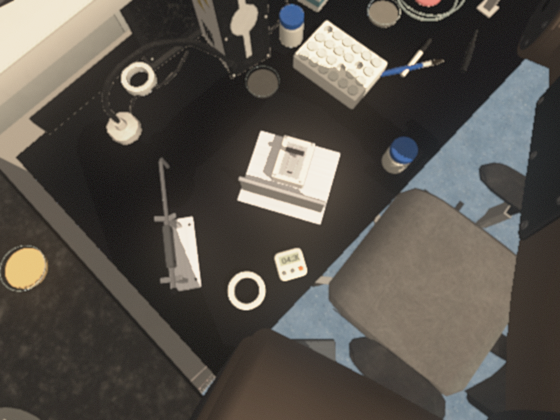

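View pics/scene0.png

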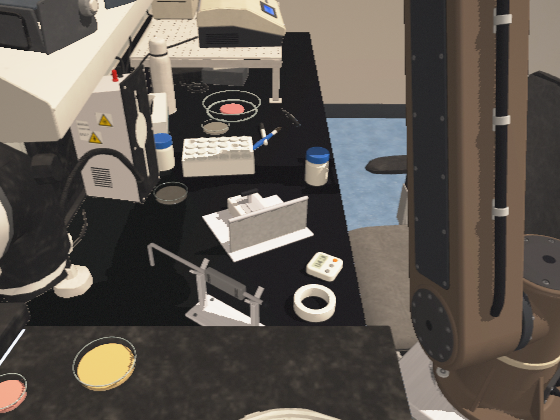

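The top view shows the rod at left, from about (180,285) to its bent end at (163,160). The switch is at (290,175) with its shield edge running from (240,178) to (325,208). The networks' points agree with this. I'll fly over the switch with the wrist camera first, then go on to the rod.

>>> apply_moves(
  commands=[
    [[3,8,2],-0.1,0.3],
    [[3,16,4],-0.2,0.3],
    [[3,24,6],-0.3,0.3],
    [[3,30,8],-0.4,0.3],
    [[3,36,9],-0.5,0.3],
    [[3,40,9],-0.6,0.3],
    [[3,44,9],-0.67,0.3],
    [[3,47,9],-0.67,0.3],
    [[3,47,9],-0.67,0.3],
    [[3,47,9],-0.67,0.3],
    [[3,47,9],-0.67,0.3],
    [[3,47,9],-0.67,0.3],
    [[3,47,9],-0.67,0.3],
    [[3,47,9],-0.67,0.3],
    [[3,47,9],-0.67,0.3],
    [[3,47,9],-0.67,0.3],
  ],
)

```text
clock: 2.23
tool_pos: [0.5163, 0.0013, 0.3334]
orientation: [-180.0, -0.0, -172.3]
force: [-0.3, -0.3, 0.2]
opening: 0.0613
gripper_force: 0.0
```

```bash
python3 - <<'E'
from h import *
np.set_printoptions(precision=4,suppress=True)
s=snap('wrist','w1.png'); print(ctrl.get_obs()['tool_pos'],s['T'])
for t,z in dict(switch_unit=0,slide_start=.078,lever=.078,timer=0).items():
    r=ctrl.spot_point(s,t)
    for q in r[:2]: print(t,np.array(q['at']),round(q['score'],2),atz(s,q['at'],z))
E
```

```text
[0.5163 0.0011 0.3334] [[-0.1333 -0.9528 -0.2727  0.4428]
 [ 0.9911 -0.1282 -0.0367 -0.0088]
 [-0.     -0.2751  0.9614  0.475 ]
 [ 0.      0.      0.      1.    ]]
slide_start [251.3 277.8] 0.77 [ 0.6605 -0.0133  0.078 ]Traceback (most recent call last):
  File "<stdin>", line 5, in <module>
ValueError: it knows: jar, rod_grip, rod_rest, rod_tip, slide_start, switch_unit, tape, timer
```

View pics/w1.png

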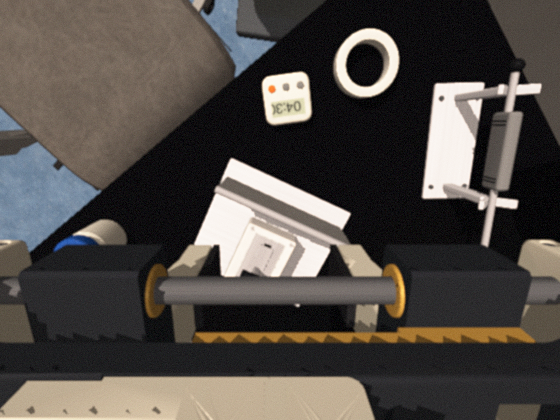

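The wrist view looks back towards the robot. The shield's top edge runs from (217,187) to (348,242). The rod's ball is at (516,65), its grip at (503,150), and the rod leaves the frame at (487,243). The bar is partly hidden near (250,277).

```bash
python3 - <<'E'
from h import *
np.set_printoptions(precision=4,suppress=True)
s=snap('wrist')
a,b=atz(s,(217,187),.1),atz(s,(348,242),.1)
print('shield',a,b,(a+b)/2,np.linalg.norm(a-b),'yaw of x',np.degrees(np.arctan2(*(a-b)[[1,0]]))+90)
a,b=atz(s,(516,65),.11),atz(s,(487,243),.11)
print('rod',a,b,np.degrees(np.arctan2(*(b-a)[[1,0]])))
for t,z in dict(rod_grip=.11,rod_rest=0,switch_unit=0).items():
    for q in ctrl.spot_point(s,t)[:1]: print(t,np.array(q['at']),round(q['score'],2),atz(s,q['at'],z))
g=atz(s,(503,150),.11);print(g)
st=cv2.imread('pics/top0.png')[110:230,220:360]
cv2.imwrite('pics/topcrop.png',cv2.resize(st,None,fx=5,fy=5,interpolation=cv2.INTER_CUBIC))
E
```

```text
shield [ 0.5282 -0.0703  0.1   ] [0.5791 0.1077 0.1   ] [0.5537 0.0187 0.1   ] 0.18514311977924788 yaw of x -15.979367313718683
rod [0.346  0.2463 0.11  ] [0.5531 0.2827 0.11  ] 9.962325237900181
rod_grip [501.1 151.4] 0.79 [0.4384 0.2615 0.11  ]
rod_rest [450.8 147.7] 0.66 [0.4419 0.2645 0.    ]
switch_unit [281.6 204.1] 0.92 [0.5652 0.0192 0.    ]
[0.4366 0.2632 0.11  ]
```

View pics/topcrop.png

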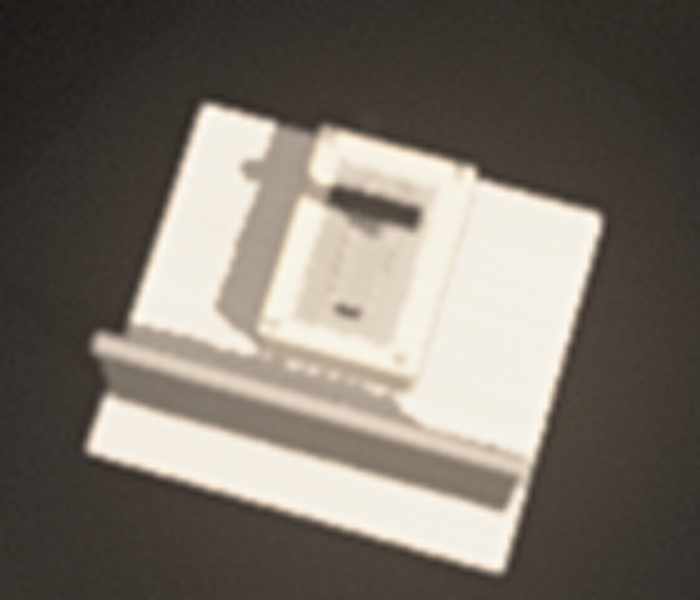

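The top crop shows the bar from about (328,188) to (420,228) in the crop. The shield's top edge runs from (95,340) to (525,468). Next is the rod.

>>> apply_moves(
  commands=[
    [[-3,4,-3],0.0,0.3],
    [[-5,8,-5],0.0,0.3],
    [[-7,12,-6],0.0,0.3],
    [[-8,16,-8],0.0,0.3],
    [[-8,20,-9],0.0,0.3],
    [[-8,23,-10],0.0,0.3],
    [[-8,26,-10],0.0,0.3],
    [[-8,26,-10],0.0,0.3],
    [[-8,26,-10],0.0,0.3],
    [[-8,26,-10],0.0,0.3],
    [[-8,26,-10],0.0,0.3],
    [[-8,26,-10],0.0,0.3],
  ],
)

```text
clock: 3.58
tool_pos: [0.4367, 0.2611, 0.2339]
orientation: [180.0, 0.0, -172.3]
force: [-0.6, 0.0, 0.1]
opening: 0.0612
gripper_force: 0.0
```

```bash
python3 - <<'E'
from h import *
np.set_printoptions(precision=4,suppress=True)
t0=cv2.imread('pics/top0.png')
class D(dict):pass
s=snap('wrist','w2.png'); print(ctrl.get_obs()['tool_pos'])
for t,z in dict(rod_grip=.11,rod_rest=0).items():
    for q in ctrl.spot_point(s,t)[:1]: print(t,np.array(q['at']),round(q['score'],2),atz(s,q['at'],z))
print(proj(s,[.427,.265,.11]))
s=snap('top')
a,b=atz(s,(239,178),.1),atz(s,(325,203.6),.1)
print('shield',a,b,(a+b)/2,np.linalg.norm(a-b),'yaw of x',np.degrees(np.arctan2(*(a-b)[[1,0]]))-90)
a,b=[atz(s,(220+u/5,110+v/5),.084) for u,v in((330,187),(420,212))]
print('bar back',a,b,'front',[atz(s,(220+u/5,110+v/5),.084) for u,v in((328,205),(418,230))])
E
```

```text
[0.4367 0.2611 0.234 ]
rod_grip [275.  211.5] 0.9 [0.4393 0.2619 0.11  ]
rod_rest [275.5 183.8] 0.82 [0.4349 0.2622 0.    ]
[np.float64(280.25556767372103), np.float64(198.95380704062143)]
shield [0.5872 0.1159 0.1   ] [ 0.5266 -0.0727  0.1   ] [0.5569 0.0216 0.1   ] 0.1980863447607461 yaw of x -17.796349661701683
bar back [0.6644 0.0104 0.084 ] [ 0.6517 -0.0308  0.084 ] front [array([0.6556, 0.0114, 0.084 ]), array([ 0.643 , -0.0296,  0.084 ])]
```

View pics/w2.png

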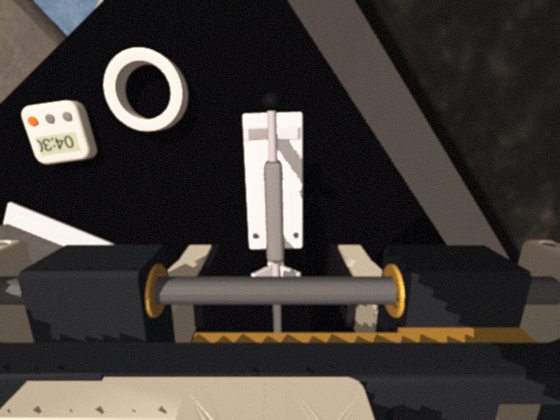

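The rod runs almost straight down the wrist image, from (271,110) to (277,320). Its grip spans (273,162) to (277,262), so it's nearly aligned with the tool.

```bash
python3 - <<'E'
from h import *
np.set_printoptions(precision=4,suppress=True)
s=snap('wrist')
for n,a,b,z in(('grip',(273.5,162),(276.5,262),.125),('rod',(271.5,115),(277,320),.11),('plate',(273.5,112),(274.5,248),.006)):
    p,q=atz(s,a,z),atz(s,b,z);print(n,p,q,(p+q)/2,np.linalg.norm(p-q),np.degrees(np.arctan2(*(q-p)[[1,0]])))
E
```

```text
grip [0.3932 0.2547 0.125 ] [0.4819 0.2693 0.125 ] [0.4376 0.262  0.125 ] 0.08981851179532245 9.327447601006341
rod [0.3566 0.2481 0.11  ] [0.5527 0.2795 0.11  ] [0.4547 0.2638 0.11  ] 0.1986312382100646 9.1064623970442
plate [0.3505 0.2487 0.006 ] [0.5187 0.2725 0.006 ] [0.4346 0.2606 0.006 ] 0.16994926474324926 8.042491382549457
```

>>> apply_moves(
  commands=[
    [[0,0.1,-3],0.02,0.3],
    [[0,0.1,-6],0.02,0.3],
    [[0,0.1,-8],0.02,0.3],
    [[0,0.1,-10],0.02,0.3],
    [[0,0.1,-11.5],0.02,0.3],
    [[0,0.1,-12.6],0.02,0.3],
    [[0,0.1,-12.6],0.02,0.3],
    [[0,0.1,-12.6],0.02,0.3],
    [[0,0.1,-12.6],0.02,0.6],
    [[0,0.1,-12.6],0.02,0.9],
    [[0,0.1,-12.6],0.02,1],
    [[0,0.1,-12.6],0.02,1],
    [[0,0.1,-12.6],0.02,1],
    [[0,0.1,-12.6],0.02,1],
    [[0,0.1,-12.6],0.02,1],
    [[0,0.1,-12.6],0.02,1],
  ],
)

```text
clock: 5.17
tool_pos: [0.4363, 0.2608, 0.1077]
orientation: [-179.8, -0.1, -171.1]
force: [0.4, -7.8, 6.1]
opening: 0.0159
gripper_force: 30.0
```

>>> apply_moves(
  commands=[
    [[0,0,1],0,1],
    [[0,0,2.5],0,1],
    [[0,0,4],0,1],
    [[0,0,6],0,1],
    [[0,0,8],0,1],
    [[0,0,9.5],0,1],
    [[0,0,10],0,1],
    [[0,0,10],0,1],
    [[0,0,10],0,1],
    [[0,0,10],0,1],
  ],
)

```text
clock: 6.0
tool_pos: [0.4359, 0.2626, 0.2064]
orientation: [-180.0, -0.1, -171.1]
force: [-0.8, 0.2, -1.4]
opening: 0.0157
gripper_force: 30.0
```

```bash
python3 - <<'E'
from h import *
np.set_printoptions(precision=4,suppress=True)
S=[snap('scene','s2.png'),snap('top')]
o=ctrl.get_obs();print({k:o[k] for k in('clock','tool_pos','orientation','force','moment','opening')})
for t in('rod_grip','rod_tip','slide_start','switch_unit'):
    L=[]
    for s in S:
        r=ctrl.spot_point(s,t)
        if r:L.append((s,r[0]['at']));print(t,np.array(r[0]['at']),r[0]['score'])
    if len(L)>1:print(tri(L))
E
```

```text
{'clock': 6.1, 'tool_pos': array([0.436 , 0.2627, 0.2064]), 'orientation': array([-179.9293,   -0.0913, -171.1371]), 'force': array([-0.3613,  1.583 , -1.1016]), 'moment': array([-0.0302, -0.042 ,  0.0366]), 'opening': 0.01589609727825438}
rod_grip [221.2 242. ] 0.87
rod_tip [148.2 229.2] 0.82
rod_tip [155.7 156.3] 0.58
[0.6255 0.2905 0.1468]
slide_start [249.5 191.3] 0.68
slide_start [293.5 151.8] 0.75
[ 0.6539 -0.0064  0.0841]
switch_unit [268.4 240.6] 0.93
switch_unit [281.9 197.9] 0.83
[ 0.565   0.0203 -0.001 ]
```

View pics/s2.png

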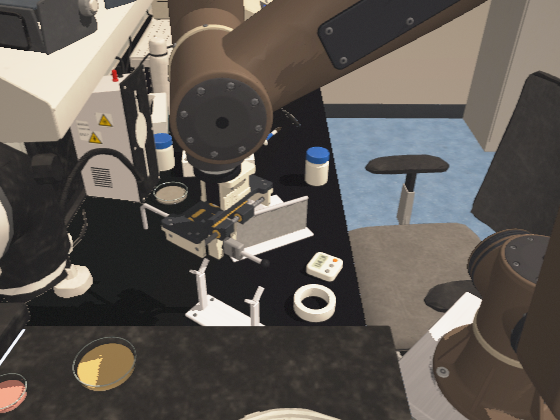

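The rod is lifted level, with its tip at z = 0.147. I'll carry it over the shield and turn it to match the unit (x axis at about -17.5°).

>>> apply_moves(
  commands=[
    [[0.3,-1,0],-0.03,1],
    [[0.7,-3,0],-0.07,1],
    [[1.2,-5,0],-0.11,1],
    [[1.7,-7.5,0],-0.16,1],
    [[2.3,-10,0],-0.21,1],
    [[2.9,-12.5,0],-0.26,1],
    [[3.4,-15,0],-0.31,1],
    [[3.9,-17,0],-0.36,1],
    [[4.3,-19,0],-0.4,1],
    [[4.7,-20.5,0],-0.43,1],
    [[4.9,-21.5,0],-0.45,1],
    [[5,-21.9,0],-0.46,1],
    [[5,-21.9,0],-0.46,1],
    [[5,-21.9,0],-0.46,1],
    [[5,-21.9,0],-0.46,1],
  ],
)

```text
clock: 7.75
tool_pos: [0.4864, 0.0446, 0.2076]
orientation: [180.0, -0.0, 162.6]
force: [-0.6, 0.5, -1.2]
opening: 0.0156
gripper_force: 30.0
```

```bash
python3 - <<'E'
from h import *
np.set_printoptions(precision=4,suppress=True)
s=snap('top');w=snap('scene');x=snap('wrist')
o=ctrl.get_obs();print({k:o[k] for k in('clock','tool_pos','orientation','force')})
for q in (s,w):
  r=ctrl.spot_point(q,'rod_tip'); print(r[:1]); 
  if r: print(atz(q,r[0]['at'],.146))
a=[cv2.resize(s['img'][100:230,220:360],None,fx=3,fy=3),cv2.resize(w['img'][150:280,200:340],None,fx=3,fy=3)]
cv2.imwrite('pics/c3.png',cv2.hconcat(a)[:390,:800,::-1])
E
```

```text
{'clock': 7.9, 'tool_pos': array([0.4864, 0.0447, 0.2076]), 'orientation': array([179.9947,   0.0039, 162.5818]), 'force': array([-0.3713,  0.0804, -1.0904])}
[]
[]
```

View pics/c3.png

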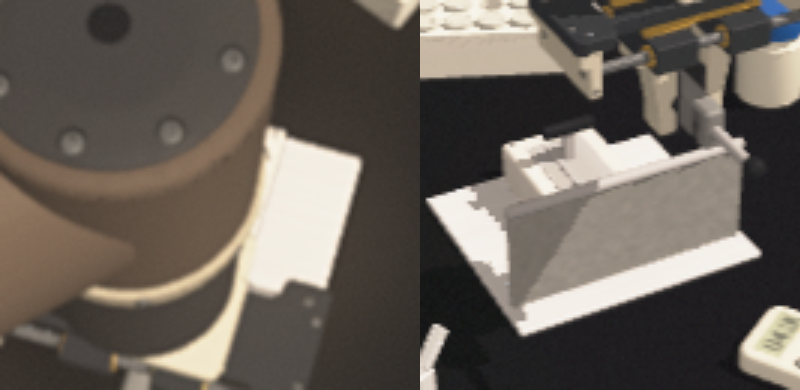

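The arm and gripper hide the leg in both views. The bar is visible above the shield at about (570,128) in the crop. The geometry leaves roughly 16 mm, so I'll go down gently behind the bar.

>>> apply_moves(
  commands=[
    [[0,0,-1],0,1],
    [[0,0,-2.5],0,1],
    [[0,0,-4],0,1],
    [[0,0,-5],0,1],
    [[0,0,-5.5],0,1],
    [[0,0,-5.9],0,1],
    [[0,0,-6.2],0,1],
    [[0,0,-6.4],0,1],
    [[0,0,-6.6],0,1],
    [[0,0,-6.6],0,1],
  ],
)

```text
clock: 8.83
tool_pos: [0.4865, 0.0441, 0.1416]
orientation: [180.0, 0.0, 162.5]
force: [-0.3, -0.4, -1.1]
opening: 0.0157
gripper_force: 30.0
```

>>> apply_moves(
  commands=[
    [[0,0,-0.5],0,1],
    [[0,0,-1],0,1],
    [[0,0,-1.5],0,1],
    [[0,0,-2],0,1],
    [[0,0,-2.4],0,1],
    [[0,0,-2.4],0,1],
    [[0,0,-2.4],0,1],
    [[0,0,-2.4],0,1],
    [[0,0,-2.4],0,1],
  ],
)

```text
clock: 9.58
tool_pos: [0.4867, 0.0441, 0.1178]
orientation: [180.0, 0.0, 162.5]
force: [1.1, -0.2, -1.4]
opening: 0.0159
gripper_force: 30.0
```

>>> apply_moves(
  commands=[
    [[-0.19,0.06,0],0,1],
    [[-0.38,0.12,0],0,1],
    [[-0.57,0.18,0],0,1],
    [[-0.76,0.24,0],0,1],
    [[-0.95,0.3,0],0,1],
    [[-1.14,0.36,0],0,1],
    [[-1.33,0.42,0],0,1],
    [[-1.52,0.48,0],0,1],
    [[-1.71,0.54,0],0,1],
    [[-1.9,0.6,0],0,1],
    [[-2.0,0.63,0],0,1],
    [[-2.1,0.66,0],0,1],
    [[-2.2,0.69,0],0,1],
  ],
)

```text
clock: 10.67
tool_pos: [0.4644, 0.051, 0.1176]
orientation: [180.0, 0.0, 162.5]
force: [2.3, 0.1, -1.4]
opening: 0.0159
gripper_force: 30.0
```

>>> apply_moves(
  commands=[
    [[-0.1,0.03,0],0,1],
    [[-0.19,0.06,0],0,1],
    [[-0.29,0.09,0],0,1],
    [[-0.38,0.12,0],0,1],
    [[-0.48,0.15,0],0,1],
    [[-0.48,0.15,0],0,1],
  ],
)

```text
clock: 11.17
tool_pos: [0.4594, 0.0525, 0.1176]
orientation: [-180.0, -0.0, 162.5]
force: [2.3, -1.3, -0.6]
opening: 0.0158
gripper_force: 30.0
```

>>> apply_moves(
  commands=[
    [[-0.1,0.03,0],0,1],
    [[-0.19,0.06,0],0,1],
    [[-0.29,0.09,0],0,1],
    [[-0.38,0.12,0],0,1],
    [[-0.38,0.12,0],0,1],
  ],
)

```text
clock: 11.58
tool_pos: [0.4556, 0.0537, 0.1176]
orientation: [180.0, -0.0, 162.5]
force: [2.2, -0.4, -2.0]
opening: 0.016
gripper_force: 30.0
```

>>> apply_moves(
  commands=[
    [[-0.05,0.015,0],0,1],
    [[-0.1,0.03,0],0,1],
    [[-0.1,0.03,0],0,1],
    [[-0.1,0.03,0],0,1],
  ],
)

```text
clock: 11.92
tool_pos: [0.455, 0.054, 0.1176]
orientation: [180.0, 0.0, 162.5]
force: [3.2, -0.9, -0.5]
opening: 0.0161
gripper_force: 30.0
```

>>> apply_moves(
  commands=[
    [[-0.05,0.015,0],0,1],
    [[-0.1,0.03,0],0,1],
    [[-0.1,0.03,0],0,1],
    [[-0.1,0.03,0],0,1],
  ],
)

```text
clock: 12.25
tool_pos: [0.4544, 0.0543, 0.1178]
orientation: [180.0, 0.1, 162.5]
force: [5.7, -2.1, -2.2]
opening: 0.0155
gripper_force: 30.0
```

>>> apply_moves(
  commands=[
    [[-0.05,0.015,0],0,1],
    [[-0.1,0.03,0],0,1],
    [[-0.1,0.03,0],0,1],
    [[-0.1,0.03,0],0,1],
  ],
)

```text
clock: 12.58
tool_pos: [0.454, 0.0547, 0.1179]
orientation: [179.9, 0.1, 162.5]
force: [8.3, -3.1, -2.5]
opening: 0.0157
gripper_force: 30.0
```

```bash
python3 - <<'E'
from h import *
F=[]
for i in range(14):
    ctrl.snapshot('wrist'); F.append(ctrl.get_obs()['force'])
F=np.array(F);u=np.array([.9537,-.3007,0]);print((F@u).round(1),(F@u).mean(),F.mean(0),ctrl.get_obs()['clock'],ctrl.get_obs()['tool_pos'])
E
```

```text
[8.  8.8 9.  7.9 7.8 8.9 9.  9.8 8.2 9.5 8.8 8.4 8.6 9.8] 8.738875739723214 [ 8.16656768 -3.16069221 -3.63536299] 13.2833 [0.4540309  0.05470672 0.11792128]
```

>>> apply_moves(
  commands=[
    [[0.03,-0.01,0],0,1],
    [[0.03,-0.01,0],0,1],
    [[0.03,-0.01,0],0,1],
    [[0.03,-0.01,0],0,1],
    [[0.03,-0.01,0],0,1],
    [[0.03,-0.01,0],0,1],
    [[0.03,-0.01,0],0,1],
    [[0.03,-0.01,0],0,1],
    [[0.03,-0.01,0],0,1],
    [[0.03,-0.01,0],0,1],
    [[0.03,-0.01,0],0,1],
    [[0.03,-0.01,0],0,1],
    [[0.03,-0.01,0],0,1],
    [[0.03,-0.01,0],0,1],
    [[0.03,-0.01,0],0,1],
    [[0.03,-0.01,0],0,1],
  ],
)

```text
clock: 14.62
tool_pos: [0.4541, 0.0546, 0.1179]
orientation: [180.0, 0.1, 162.5]
force: [7.2, -3.3, -3.2]
opening: 0.0158
gripper_force: 30.0
```

```bash
python3 - <<'E'
from h import *
F=[]
for i in range(20):
    s=ctrl.snapshot(['wrist','scene'][i%2]); F.append(ctrl.get_obs()['force'])
cv2.imwrite('pics/c4.png',cv2.resize(s['img'][150:280,200:340],None,fx=4,fy=4)[:,:,::-1])
F=np.array(F);u=np.array([.9537,-.3007,0]);print((F@u).round(1),(F@u).mean(),F.mean(0),ctrl.get_obs()['clock'],ctrl.get_obs()['tool_pos'])
E
```

```text
[8.4 8.2 6.6 7.9 7.4 7.7 8.2 8.3 7.6 7.7 7.2 8.5 7.2 8.2 8.4 7.9 7.7 8.7
 8.1 8.6] 7.922937030170099 [ 7.39753124 -2.88630359 -2.95479678] 15.6167 [0.45412234 0.05457261 0.11785052]
```

View pics/c4.png

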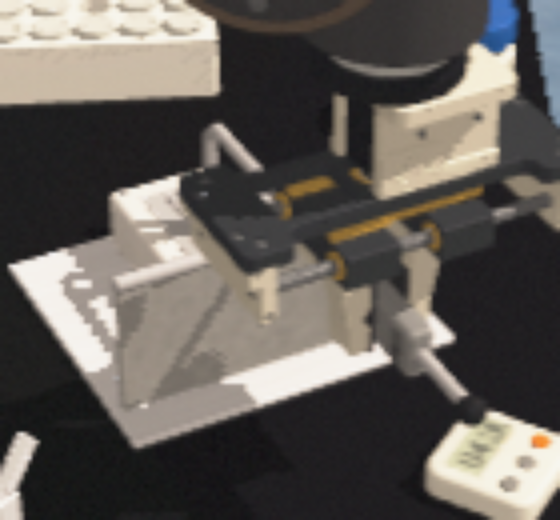

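The crop shows the rod over the shield, with its bend at about (215,128) and the leg going down beyond the housing's edge. I'll check that by projection.

```bash
python3 - <<'E'
from h import *
s=snap('scene');u=np.array([.9537,-.3007,0])
g=np.array([.4541,.0546,.1195])
O=np.array([.557,.0216,0]); v=np.array([.3007,.9537,0])
f=lambda p:((np.array(proj(s,p))-[200,150])*4).round()
print('bend',f(g+.2*u),'tip',f(g+.2*u-[0,0,.062]),'bend+-20mm x',f(g+.22*u),f(g+.18*u),'ball',f(g-.093*u))
for n,x,y,z in(('bar L',72,22,84),('bar R',72,-22,84),('barstart L',100,22,84),('hsg back L',150,40,46),('hsg front L',40,40,46),('hsg back R',150,-40,46),('shieldL',0,100,100)):
    print(n,f(O+x/1e3*u+y/1e3*v+[0,0,z/1e3]))
F=np.mean([(ctrl.snapshot('top'),ctrl.get_obs()['force'])[1] for i in range(8)],0);print(F,ctrl.get_obs()['moment'])
E
```

```text
bend [207. 122.] tip [209. 209.] bend+-20mm x [193. 106.] [223. 139.] ball [470. 411.]
bar L [190. 199.]
bar R [257. 179.]
barstart L [170. 175.]
hsg back L [111. 193.]
hsg front L [188. 288.]
hsg back R [227. 160.]
shieldL [118. 279.]
[ 7.3133859  -2.91798423 -3.31000533] [-1.07730455 -2.5212816  -0.12567368]
```

The projection matches to about 2 px, so the leg is behind the bar and the pull has been at about 8 N for more than 2 s. I'll ease off forward, then lift straight up.

>>> apply_moves(
  commands=[
    [[0.1,-0.03,0],0,1],
    [[0.29,-0.09,0],0,1],
    [[0.57,-0.18,0],0,1],
    [[0.86,-0.27,0],0,1],
    [[1.14,-0.36,0],0,1],
    [[1.14,-0.36,0],0,1],
    [[1.14,-0.36,0.5],0,1],
    [[1.14,-0.36,1.5],0,1],
    [[1.14,-0.36,3],0,1],
    [[1.14,-0.36,5],0,1],
    [[1.14,-0.36,7],0,1],
    [[1.14,-0.36,8.5],0,1],
    [[1.14,-0.36,9],0,1],
    [[1.14,-0.36,9],0,1],
    [[1.14,-0.36,9],0,1],
  ],
)

```text
clock: 17.32
tool_pos: [0.4641, 0.0508, 0.2071]
orientation: [180.0, -0.0, 162.5]
force: [-0.1, -0.3, -1.9]
opening: 0.0158
gripper_force: 30.0
```

>>> apply_moves(
  commands=[
    [[-0.2,1,0],0.03,1],
    [[-0.5,3,0],0.07,1],
    [[-0.8,5,0],0.11,1],
    [[-1.1,7.5,0],0.16,1],
    [[-1.4,10,0],0.21,1],
    [[-1.7,12.5,0],0.26,1],
    [[-2,15,0],0.31,1],
    [[-2.3,17,0],0.36,1],
    [[-2.5,19,0],0.4,1],
    [[-2.7,20.2,0],0.43,1],
    [[-2.8,21,0],0.45,1],
    [[-2.8,21.2,0],0.46,1],
    [[-2.8,21.2,0],0.46,1],
    [[-2.8,21.2,0],0.46,1],
    [[-2.8,21.2,0],0.46,1],
  ],
)

```text
clock: 18.57
tool_pos: [0.4366, 0.262, 0.2075]
orientation: [-180.0, -0.0, -171.2]
force: [-1.1, -0.6, -0.6]
opening: 0.0158
gripper_force: 30.0
```

```bash
python3 - <<'E'
from h import *
np.set_printoptions(precision=4,suppress=True)
S=[snap('scene'),snap('top')]
o=ctrl.get_obs();print({k:o[k] for k in('clock','tool_pos','orientation','force')})
for t in('rod_grip','rod_tip'):
    L=[]
    for s in S:
        r=ctrl.spot_point(s,t)
        if r:L.append((s,r[0]['at']));print(t,np.array(r[0]['at']),r[0]['score'])
    if len(L)>1:print(tri(L))
a=[cv2.resize(S[0]['img'][150:280,130:270],None,fx=2.8,fy=2.8),cv2.resize(S[1]['img'][110:240,220:360],None,fx=2.8,fy=2.8)]
cv2.imwrite('pics/c5.png',cv2.hconcat(a)[:,:,::-1])
s=S[1];u=np.array([.9537,-.3007,0]);v=np.array([.3007,.9537,0]);O=np.array([.557,.0216,0])
for x in(70,75,80,100):print(x,((np.array(proj(s,O+x/1e3*u+[0,0,.084]))-[220,110])*2.8+[392,0]).round())
E
```

```text
{'clock': 18.6667, 'tool_pos': array([0.4367, 0.2621, 0.2077]), 'orientation': array([ 179.994 ,    0.004 , -171.2029]), 'force': array([-0.3446, -0.0876, -1.4391])}
rod_grip [220.5 237. ] 0.83
rod_tip [147.1 226.9] 0.92
rod_tip [154.  153.4] 0.58
[0.6288 0.2916 0.1521]
70 [590. 152.]
75 [591. 146.]
80 [593. 140.]
100 [600. 118.]
```

View pics/c5.png

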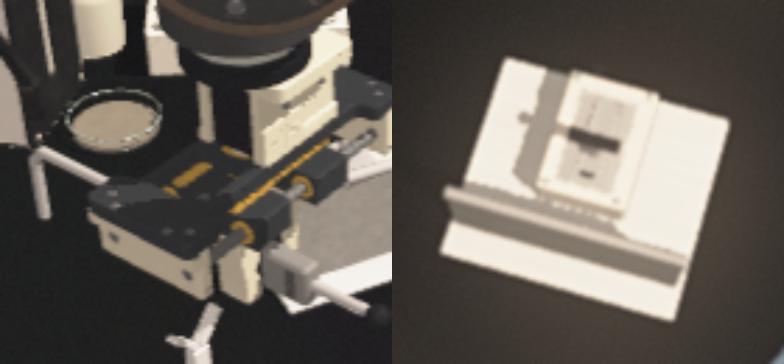

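The scene half shows the rod level in the gripper. In the top half the bar sits at about (594,138), which is unit x ≈ 81 mm. I'll measure the bar's shift precisely to confirm it is home.

```bash
python3 - <<'E'
from h import *
np.set_printoptions(precision=4,suppress=True)
s=snap('top');a=cv2.cvtColor(cv2.imread('pics/top0.png'),6);b=cv2.cvtColor(s['img'],7)
u=np.array([.9537,-.3007,0]);O=np.array([.557,.0216,0])
for n,im in(('start',a),('now',b)):
    c=im[135:170,280:312].astype(float);  w=np.clip(110-c,0,None)
    m=(c<90).astype(np.uint8);k,l,st,ce=cv2.connectedComponentsWithStats(m)
    i=1+st[1:,4].argmax();ww=w*cv2.dilate((l==i).astype(np.uint8),np.ones((3,3)))
    yy,xx=np.mgrid[135:170,280:312];p=((xx*ww).sum()/ww.sum(),(yy*ww).sum()/ww.sum())
    P=atz(s,p,.081);print(n,st[i],p,P,(P-O)@u, (P-O)@np.array([.3007,.9537,0]))
P=atz(s,(289.6,172),.049);print('mark',(P-O)@u)
cv2.imwrite('pics/c6.png',cv2.resize(np.hstack([a[125:195,265:325],b[125:195,265:325]]),None,fx=6,fy=6,interpolation=cv2.INTER_CUBIC))
E
```

```text
start [ 9  0 23  7 85] (np.float64(303.404480241631), np.float64(136.81198087087844)) [ 0.6913 -0.0305  0.081 ] 0.14371647403136897 -0.009350497261745562
now [ 9  0 23  7 85] (np.float64(303.3626787057938), np.float64(136.8151492350138)) [ 0.6912 -0.0304  0.081 ] 0.14368079061053418 -0.009259599895932634
mark 0.06232182352860154
```

View pics/c6.png

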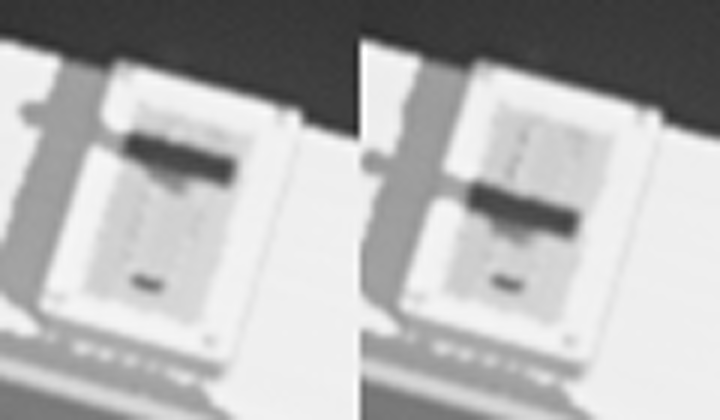

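The bar moved about 21 mm and now sits at unit x ≈ 81 mm. That agrees with where the leg was loaded (about 82 mm), and it held 8 N without moving, so the lever is home. Next I'll lay the rod back, shifted about 2 mm in -y to undo the side load I felt at the grasp.

>>> apply_moves(
  commands=[
    [[0,-0.2,-1],0,1],
    [[0,-0.2,-3],0,1],
    [[0,-0.2,-5],0,1],
    [[0,-0.2,-7],0,1],
    [[0,-0.2,-8],0,1],
    [[0,-0.2,-8.5],0,1],
    [[0,-0.2,-9],0,1],
    [[0,-0.2,-9.3],0,1],
    [[0,-0.2,-9.5],0,1],
    [[0,-0.2,-9.6],0,1],
    [[0,-0.2,-9.7],0,1],
    [[0,-0.2,-9.7],0,1],
    [[0,-0.2,-9.7],0,1],
  ],
)

```text
clock: 20.0
tool_pos: [0.4367, 0.261, 0.1109]
orientation: [180.0, 0.0, -171.1]
force: [-0.3, 0.0, -1.3]
opening: 0.0158
gripper_force: 30.0
```

>>> apply_moves(
  commands=[
    [[0,0,-0.05],0,1],
    [[0,0,-0.1],0,1],
    [[0,0,-0.15],0,1],
    [[0,0,-0.15],0,1],
    [[0,0,-0.15],0,1],
  ],
)

```text
clock: 20.42
tool_pos: [0.4365, 0.2608, 0.109]
orientation: [-180.0, -0.0, -171.1]
force: [-0.2, -0.2, -0.7]
opening: 0.0155
gripper_force: 30.0
```

>>> apply_moves(
  commands=[
    [[0,0,-0.05],0,1],
    [[0,0,-0.1],0,1],
    [[0,0,-0.1],0,1],
    [[0,0,-0.1],0,1],
  ],
)

```text
clock: 20.75
tool_pos: [0.4366, 0.2608, 0.1081]
orientation: [-180.0, 0.0, -171.1]
force: [-0.1, -0.7, -1.3]
opening: 0.0156
gripper_force: 30.0
```

>>> apply_moves(
  commands=[
    [[0,0,-0.05],0,1],
    [[0,0,-0.1],0,1],
    [[0,0,-0.1],0,1],
    [[0,0,-0.1],0,1],
  ],
)

```text
clock: 21.08
tool_pos: [0.4367, 0.2607, 0.1077]
orientation: [-180.0, 0.0, -171.1]
force: [-1.4, -2.3, 7.1]
opening: 0.0157
gripper_force: 30.0
```

>>> apply_moves(
  commands=[
    [[0,0,-0.05],0,1],
    [[0,0,-0.1],0,1],
    [[0,0,-0.1],0,1],
    [[0,0,-0.1],0,1],
  ],
)

```text
clock: 21.42
tool_pos: [0.4368, 0.2607, 0.1075]
orientation: [-180.0, 0.1, -171.1]
force: [-4.4, -3.6, 14.7]
opening: 0.0157
gripper_force: 30.0
```

It touched at the same height as the original rest pose. I'll ease up 1 mm and open.

>>> apply_moves(
  commands=[
    [[0,0,0.1],0,1],
    [[0,0,0.1],0,1],
    [[0,0,0.1],0,0.7],
    [[0,0,0.1],0,0.5],
    [[0,0,0.1],0,0.3],
    [[0,0,0.1],0,0.3],
    [[0,0,0.1],0,0.3],
    [[0,0,0.1],0,0.3],
    [[0,0,0.1],0,0.3],
    [[0,0,0.1],0,0.3],
  ],
)

```text
clock: 22.25
tool_pos: [0.4365, 0.2609, 0.107]
orientation: [180.0, -0.0, -171.1]
force: [-0.8, -0.6, 0.2]
opening: 0.0599
gripper_force: 0.0
```

>>> apply_moves(
  commands=[
    [[0,0,1],0,0.3],
    [[0,0,3],0,0.3],
    [[0,0,6],0,0.3],
    [[0,0,9],0,0.3],
    [[0,0,12],0,0.3],
    [[0,-3,14],0,0.3],
    [[0,-7,15],0,0.3],
    [[0,-11,15],0,0.3],
    [[0,-15,15],0,0.3],
    [[0,-19,15],0,0.3],
    [[0,-23,15],0,0.3],
    [[0,-26,15],0,0.3],
    [[0,-26,15],0,0.3],
    [[0,-26,15],0,0.3],
    [[0,-26,15],0,0.3],
    [[0,-26,15],0,0.3],
  ],
)

```text
clock: 23.58
tool_pos: [0.4367, 0.0015, 0.2574]
orientation: [180.0, 0.0, -171.1]
force: [0.9, 0.4, 0.3]
opening: 0.0615
gripper_force: 0.0
```

```bash
python3 - <<'E'
from h import *
np.set_printoptions(precision=4,suppress=True)
S=[snap('scene','s6.png'),snap('top')]
o=ctrl.get_obs();print({k:o[k] for k in('clock','tool_pos','opening','force')})
for t in('rod_grip','rod_tip','rod_rest'):
    L=[]
    for s in S:
        r=ctrl.spot_point(s,t)
        if r:L.append((s,r[0]['at']));print(t,np.array(r[0]['at']),r[0]['score'])
    if len(L)>1:print(tri(L))
a=[cv2.resize(S[0]['img'][200:340,120:280],None,fx=2.5,fy=2.5),cv2.resize(S[1]['img'][140:300,120:280][:140],None,fx=2.5,fy=2.5)]
cv2.imwrite('pics/c7.png',cv2.hconcat(a)[:,:,::-1])
E
```

```text
{'clock': 23.6833, 'tool_pos': array([0.4367, 0.0017, 0.2572]), 'opening': 0.06150759231569764, 'force': array([-0.1157,  0.3057, -0.0214])}
rod_grip [313.9 184. ] 0.65
rod_tip [226.3 280.4] 0.71
rod_tip [167.2 169.3] 0.51
[0.5482 0.2445 0.0791]
rod_rest [230.7 326. ] 0.86
```

View pics/c7.png

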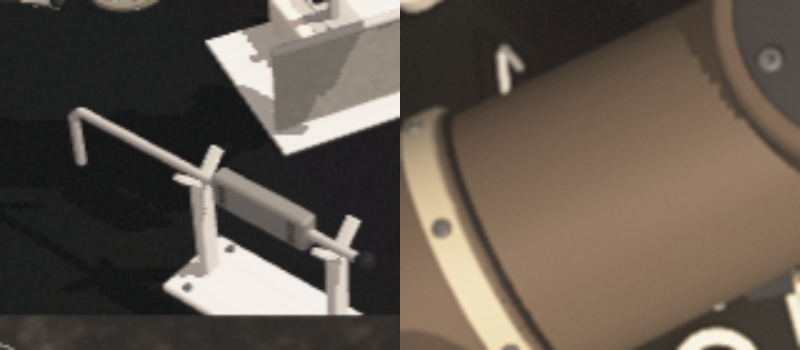

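The rod lies in both saddles with its leg hanging down, from (78,112) to (80,160) in the crop, as it was at the start. The arm is clear, so I'm handing in.

```bash
python3 -c "
from h import *
print(ctrl.close_job())"
```

```text
the job is handed in; nothing more can be done
None
```

I handed the job in at about 24 s; no verdict came back. The lever was pulled to its stop and held at about 8 N for over two seconds, and the rod is back in both saddles, leg down, released, with the arm clear. Fully home is inferred from the bar holding that load at about 21 mm of travel, since the lever value can't be read directly.

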